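# Pack the specimen tray and leave the look-alikes

## Robot

A 6-joint arm with a two-finger parallel gripper is mounted at the origin on a cart in front of the work surface, level with it; the furniture and walls round the work are solid. World frame = base frame: x ahead of the robot, y to its left, z up, the work surface at z = 0. Lengths are in m, angles in rad, forces in N, time in s.
With the tool pointing down it reaches from about 0.3 to 0.775 m from the base axis. Payload 14.6 kg.
Tool frame: the origin (TCP) lies at the very end of the fingers, on their centre line; the grasp point (between the pads) lies 19 mm behind it; z points along the fingers, y is the line along which they close (so a half turn about z gives the same grasp; the last joint's range is limited). The gripper opens to 94 mm and grips with 3 to 60 N. Pads are 16 mm wide; open, the fingers measure 119 mm over their backs; the gripper's body (75 mm by 177 mm) begins 78 mm behind the grasp point.
Start: joints at [-1.394, 0.3, 1.521, -0, 1.321, -0.067], TCP at [0.133, -0.534, 0.205] pointing down, gripper open.
Joint ranges: [-3.03, 3.03], [-0.79, 2.21], [0.23, 2.52], [-1.04, 4.18], [0, 3.07], [-2.55, 2.55]. Speed limits (rad/s): [2.22, 2.22, 2.57, 3.14, 3.14, 3.14].

## Interface

Orientations are given as [roll, pitch, yaw] about the fixed x, y, z axes, in that order (R = Rz(yaw) Ry(pitch) Rx(roll)).
In Python, from station import ctrl gives the robot as it stands.
- The arm moves only by the shell command python3 -m pendant 'ROWS' [OPENING] [FORCE]. ROWS is JSON, a list of rows, each a list of 2 entries, a list of its own where there are three numbers: the shift along the world's x, y, z in cm, then the turn about the world's z in rad. A call has 1 to 20 rows; each row shifts and turns the commanded pose from where the row before left it; what a row does not reach is not made up. A row lasts 1/12 s, in which the tool goes at most 41.7 mm and 7.16 degrees, less where a joint would pass 70% of its speed; a pose out of reach is approached as far as the arm can. A call is refused whole if a number of a shift passes 4.17 or a number of a turn 0.125, either way. A call with a gripper value outside its range is refused whole. OPENING is the opening, from 0 (shut) to 1 (fully open), set as the call begins (- or left out, the last holds). The fingers move at their own pace and stop on an object; FORCE is the grip in N (left out, the last holds). Time passes only in rows, so rows that do not move let the fingers close. It gives the time, the measured TCP pose, the force, the opening and the grip force at its end, in the units of the state.
- ctrl.get_obs(): the state, without advancing time (a new reading comes with each control period).
- ctrl.camera(name): name is "scene" or "top" or "wrist"; returns a dict with "color" (480x640x3 uint8, red, green, blue), "intrinsics" (3x3 intrinsics, pixels), "camera_from_world" (4x4, takes a point from world to camera coordinates). Camera axes: x right, y down, z forward; pixel columns grow to the right and rows downward; lengths in m; the calibration is good to about 2 mm. A picture is of the moment at which its call begins. There is no depth.
- ctrl.hand_in(): hands the job in; it is judged then, once.
The state is a dict: "time_s": time; "qpos": joint angles; "joint_vel": joint speeds; "tau": joint torques, N m; "ee_pos": TCP position; "eef_rot": TCP orientation; "force": force on the tool from outside, world axes, zero at the start; "moment": the same for the moment, N m; "grip_width": finger opening in m; "grip_force": force on a finger pad.
Only numpy, scipy, OpenCV 4.12 (cv2) and the standard library are available. Lean on these libraries where they do the work, as an engineer would, in place of code of your own. Each camera call takes 0.05 s, during which the arm holds its last target. There are 200 camera calls.

## Task

Pack the metal specimen tray: stand the low tapered pot on the round pad, the lidded specimen jar inside the ring of the square pad that has a round lip, and the cube-like carton inside the square lip of the third pad, and nest the tall tapered pot without a handle upright in the low pot, seated on its floor. Everything packed must stand upright, centred on its pad and let go. The handled cup, the flat carton and the open glass beaker do not belong to the set: leave them standing where they are.

Things in the scene. Friction and masses are not known exactly. Their poses are not given: they have to be found in the camera images.
- low_pot_center (a point): low, wide, open tapered pot of white plastic, no handle: 42 mm high, outside diameter 54 mm at the foot and 68 mm at the rim, wall 2.5 mm, inner floor 4 mm above its underside (inside diameter about 49 mm at the floor, 63 mm at the rim). The point is its centre, 21 mm above its underside; z up. Stands upright on the table at the start.
- tall_pot_center (a point): tall, narrow, open tapered pot of white plastic, no handle: 80 mm high, outside diameter 36 mm at the foot and 52 mm at the rim, wall 2.5 mm. It fits loosely into the low pot and stands on its inner floor, about 42 mm of it then stands out above the low pot's rim. The point is its centre, 40 mm above its underside; z up. Stands upright at the start.
- handled_cup_center (a point): look-alike, to be left alone: white plastic cup of the same shape and size as the tall pot (80 mm high, 52 mm at the rim), but with a loop handle on one side (its +y) that reaches 52 mm from the axis. The point is on its axis, 40 mm above its underside.
- jar_center (a point): cylindrical specimen jar with a fixed cream-white lid, 49 mm diameter, 68 mm high, 0.09 kg. The point is its centre, 34 mm above its underside; z up. Stands upright at the start.
- carton_center (a point): closed cube-like yellow carton, 45 x 45 mm in plan and 52 mm high. The point is its centre, 26 mm above its underside; x and y are normal to its sides, z up.
- flat_carton_center (a point): look-alike, to be left alone: flat closed whitish carton, 41 x 53 mm in plan and only 22 mm high. The point is its centre, 11 mm above its underside.
- beaker_center (a point): look-alike of the jar, to be left alone: open clear glass beaker without lid, 56 mm diameter, 72 mm high. The point is its centre, 36 mm above its underside.
- disc_pad_floor (a point): the round pad: a black rubber disc of 98 mm diameter with a white round lip of 86 mm inside diameter, 4 mm high. It is fixed in the tray, as are the two other pads; the three lie in a row 108 mm apart, in any order. The tray is of plain metal, fixed on the table, 124 x 346 mm, its rim 12 mm high, the pads' lips level with it. The point is the centre of the pad's floor, 8 mm above the table; y points along the tray's length, x across it, z up.
- ring_pad_floor (a point): the square pad with a round lip: a black rubber square of 96 mm with a white round lip of 70 mm inside diameter, 4 mm high, fixed in the tray. The point is the centre of the pad's floor, 8 mm above the table; y along the tray's length, x across it.
- square_pad_floor (a point): the square pad with a square lip: a black rubber square of 96 mm with a white square lip of 68 x 68 mm inside, 4 mm high, fixed in the tray. The point is the centre of the pad's floor, 8 mm above the table; y along the tray's length, x across it.
Things that resemble listed ones, but are neither listed nor needed, are in the scene too. Leave any red look-alike of the part that bears jar_center alone.

How it is judged:
By the outcome, as a careful person would: the job done as asked, in the order asked, and still so for the second after the job is handed in, with the robot touching nothing.
It also fails if it takes over 115 s, if anything falls off the work surface, if the arm or the gripper's body presses on something with over 40 N, if the wrist force passes 120 N, or if a joint passes its speed limit or range.

## Working session

There is one attempt and no reset: what is moved stays moved. The work goes in short steps, Python scripts to look and compute and a shell command to move; the robot and the scene stay as the last step left them, time stands still between calls to the robot, and variables do not carry over. Pictures are saved under pics/ and viewed, at most 14 in all, crops included, and the job is handed in when it is done.

```bash
ls; mkdir -p pics
python3 - <<'E'
from station import ctrl
import cv2
for n in("top","scene"):
    c=ctrl.camera(n);cv2.imwrite(f"pics/{n}0.png",c["color"][:,:,::-1]);print(c["intrinsics"],c["camera_from_world"])
o=ctrl.get_obs();print(o["time_s"],o["ee_pos"],o["eef_rot"],o["grip_width"])
E
```

```text
pics
[[564.19778088   0.         318.49193892]
 [  0.         564.19778088 243.82390975]
 [  0.           0.           1.        ]] [[-2.84116684e-02 -9.99595934e-01 -8.63051285e-04 -6.92603041e-03]
 [-9.97508446e-01  2.84080891e-02 -6.45746202e-02  5.22885084e-01]
 [ 6.45730454e-02 -9.73771748e-04 -9.97912508e-01  1.27617751e+00]
 [ 0.00000000e+00  0.00000000e+00  0.00000000e+00  1.00000000e+00]]
[[444.81266318   0.         321.89268339]
 [  0.         444.81266318 242.83656663]
 [  0.           0.           1.        ]] [[-0.86858669 -0.49513329 -0.02000464  0.43448343]
 [-0.19501004  0.37865069 -0.90476225  0.16718909]
 [ 0.45555268 -0.78196335 -0.42544691  0.93264839]
 [ 0.          0.          0.          1.        ]]
0.1 [ 0.13272482 -0.53352386  0.20496976] [-3.14062070e+00 -5.07891316e-05  2.43809919e-01] 0.09425355413679033
```

View pics/top0.png

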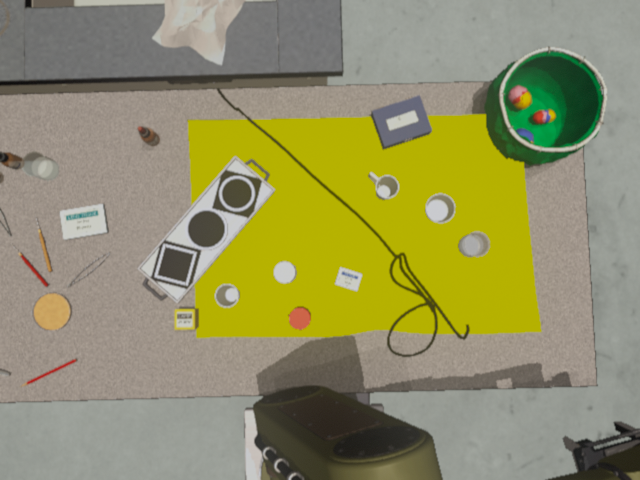

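View pics/scene0.png

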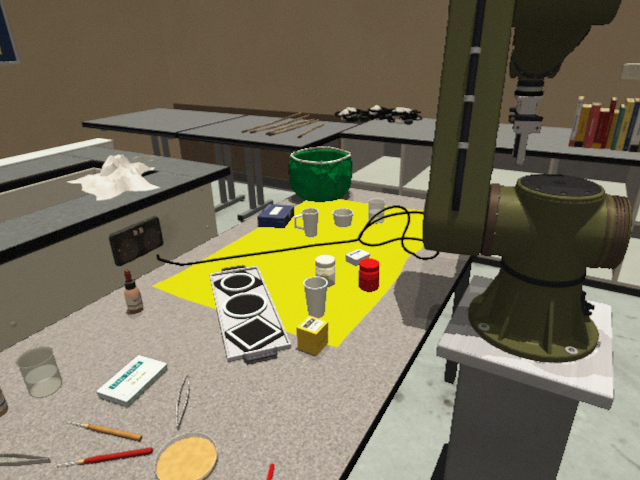

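The top view shows these objects by pixel position:
- Square pad at (177,265), disc pad at (208,228) and ring pad at (238,193).
- Tall pot at (228,295), jar at (285,272), low pot at (440,208) and yellow carton at (185,319).
- To be left alone: red jar at (300,318), flat carton at (348,279), handled cup at (385,186) and beaker at (474,244).

```bash
cat > h.py <<'E'
from station import ctrl
import numpy as np, cv2
def ray(c,u,v,z):
    K=c["intrinsics"];T=c["camera_from_world"];R=T[:3,:3];o=-R.T@T[:3,3]
    d=R.T@np.linalg.solve(K,[u,v,1.]);return o+d*(z-o[2])/d[2]
def proj(c,p):
    q=c["intrinsics"]@(c["camera_from_world"]@np.append(p,1))[:3];return q[:2]/q[2]
E
python3 - <<'E'
from h import *
c=ctrl.camera("top");im=c["color"][:,:,::-1].copy()
for n,u,v,z in [("square",177,265,.012),("disc",208,228,.012),("ring",238,193,.012),("tallrim",228,296,.08),("jar",285,272,.068),("low",440,208,.042),("carton",185,319,.052),("cup",387,187,.08),("flat",348,279,.022),("beaker",474,244,.072),("red",300,318,.068)]:
    p=ray(c,u,v,z);print(n,p.round(3),np.hypot(*p[:2]).round(3))
hsv=cv2.cvtColor(im,cv2.COLOR_BGR2HSV)
# white / dark blobs
for nm,m in (("dark",(hsv[...,2]<50)),("pale",(hsv[...,1]<60)&(hsv[...,2]>110))):
    roi=np.zeros(m.shape,bool);roi[150:335,130:500]=1
    k,_,st,ce=cv2.connectedComponentsWithStats((m&roi).astype(np.uint8),connectivity=4)
    for i in range(1,k):
        if 120<st[i,4]<5000:print(nm,st[i],ce[i].round(1))
cv2.imwrite("pics/crop1.png",cv2.resize(im[150:340,130:500],None,fx=2.15,fy=2.15,interpolation=cv2.INTER_CUBIC))
E
```

```text
square [0.483 0.304 0.012] 0.571
disc [0.567 0.232 0.012] 0.612
ring [0.646 0.161 0.012] 0.666
tallrim [0.411 0.178 0.08 ] 0.447
jar [0.459 0.053 0.068] 0.462
low [ 0.594 -0.298  0.042] 0.665
carton [0.362 0.278 0.052] 0.457
cup [ 0.639 -0.176  0.08 ] 0.663
flat [ 0.44  -0.087  0.022] 0.449
beaker [ 0.509 -0.363  0.072] 0.625
red [0.358 0.023 0.068] 0.359
pale [370 172  29  27 359] [383.5 186.2]
pale [218 175  38  37 443] [236.7 193. ]
pale [425 193  30  30 603] [438.6 208.1]
pale [459 232  31  25 582] [474.3 244.3]
pale [154 243  43  43 516] [175.1 264.2]
pale [274 261  22  22 392] [284.3 271.8]
pale [335 267  27  24 422] [348.1 278.8]
pale [215 284  25  24 447] [226.6 295. ]
pale [177 312  15  15 215] [184.  319.1]
```

View pics/crop1.png

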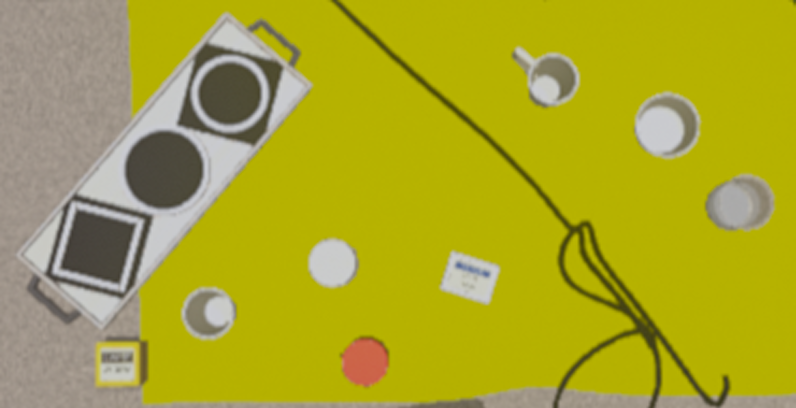

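The crop confirms the layout. The square pad's lip is turned relative to the tray. The low pot's rim centre is at about (440,208). I'll move above it and refine with the wrist camera.

```bash
python3 -m pendant '[[[2.56,1.31,0],0.0225],[[2.56,1.31,0],0.0225],[[2.56,1.31,0],0.0225],[[2.56,1.31,0],0.0225],[[2.56,1.31,0],0.0225],[[2.56,1.31,0],0.0225],[[2.56,1.31,0],0.0225],[[2.56,1.31,0],0.0225],[[2.56,1.31,0],0.0225],[[2.56,1.31,0],0.0225],[[2.56,1.31,0],0.0225],[[2.56,1.31,0],0.0225],[[2.56,1.31,0],0.0225],[[2.56,1.31,0],0.0225],[[2.56,1.31,0],0.0225],[[2.56,1.31,0],0.0225],[[2.56,1.31,0],0.0225],[[2.56,1.31,0],0.0225],[[0,0,0],0],[[0,0,0],0]]' 1
python3 - <<'E'
from h import *
c=ctrl.camera("wrist");cv2.imwrite("pics/w1.png",c["color"][:,:,::-1]);T=c["camera_from_world"];print(c["intrinsics"],-T[:3,:3].T@T[:3,3]);print(ctrl.get_obs()["ee_pos"],proj(c,[.594,-.298,.042]))
E
```

```text
time_s: 1.82
ee_pos: [0.5942, -0.297, 0.2045]
eef_rot: [-3.14, 0.001, 0.651]
force: [0.2, -0.3, 0.5]
grip_width: 0.0935
grip_force: 0.0
[[374.61248303   0.         320.0999287 ]
 [  0.         374.61248303 235.93156211]
 [  0.           0.           1.        ]] [ 0.65215917 -0.25147257  0.3837879 ]
[ 0.59340681 -0.29776982  0.20477546] [322.51629471 219.38381891]
```

View pics/w1.png

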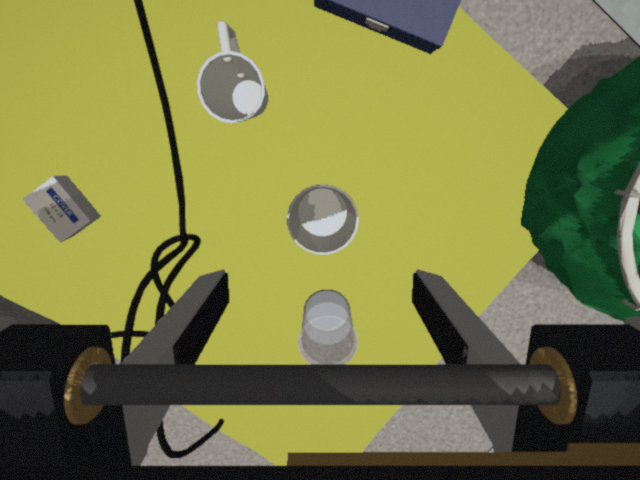

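The rim centre is at (322.5,218.5), within about 1 px of the prediction, and it is centred between the fingers. I'll descend and grip.

```bash
python3 -m pendant '[[[0,0,-2],0],[[0,0,-2],0],[[0,0,-2],0],[[0,0,-2],0],[[0,0,-2],0],[[0,0,-2],0],[[0,0,-2],0],[[0,0,-2],0],[[0,0,-2],0],[[0,0,-0.9],0],[[0,0,0],0]]' 1
python3 -m pendant '[[[0,0,0],0],[[0,0,0],0],[[0,0,0],0],[[0,0,0],0],[[0,0,0],0],[[0,0,0],0],[[0,0,0],0],[[0,0,0],0],[[0,0,0],0],[[0,0,0],0]]' 0.5 15
```

```text
time_s: 2.78
ee_pos: [0.5919, -0.2981, 0.0145]
eef_rot: [-3.138, 0.001, 0.648]
force: [0.0, 1.2, -0.2]
grip_width: 0.0942
grip_force: 0.0
time_s: 3.62
ee_pos: [0.594, -0.2982, 0.0175]
eef_rot: [3.14, -0.0, 0.649]
force: [-1.1, 1.3, 6.8]
grip_width: 0.0673
grip_force: 15.0
```

```bash
python3 -m pendant '[[[0,0,1],0],[[0,0,1],0],[[0,0,1.5],0],[[0,0,1.5],0],[[0,0,1.5],0],[[0,0,1.5],0],[[0,0,1.5],0],[[0,0,1.5],0],[[0,0,1.5],0],[[0,0,0],0],[[0,0,0],0]]'
python3 - <<'E'
from h import *
c=ctrl.camera("wrist");im=c["color"][:,:,::-1]
s=ctrl.camera("scene")["color"][:,:,::-1]
e=ctrl.get_obs()["ee_pos"];print(e,proj(c,e+[0,0,.027]))
cv2.imwrite("pics/w2.png",np.hstack([cv2.resize(im[150:450,120:520],(400,300)),cv2.resize(s[120:270,240:440],(400,300))]))
E
```

```text
time_s: 4.53
ee_pos: [0.5938, -0.298, 0.1424]
eef_rot: [3.14, -0.001, 0.649]
force: [-0.4, 0.2, -0.8]
grip_width: 0.0673
grip_force: 15.0
[ 0.59320734 -0.29772116  0.14060092] [322.00277513 307.54050359]
```

View pics/w2.png

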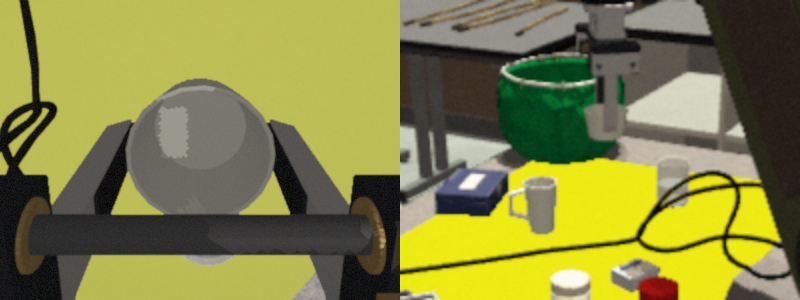

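Run:
```python
from h import *
c=ctrl.camera("wrist");e=ctrl.get_obs()["ee_pos"]
for dz in(.027,.024,-.011,-.014):print(dz,proj(c,e+[0,0,dz]))
c=ctrl.camera("top");im=c["color"][:,:,::-1];g=cv2.cvtColor(im,cv2.COLOR_BGR2GRAY)
# square pad: dark quad orientation & centre ; disc & ring centres
hsv=cv2.cvtColor(im,cv2.COLOR_BGR2HSV)
m=((hsv[...,2]<75)).astype(np.uint8);m[:,:150]=0;m[:,262:]=0;m[:172]=0;m[290:]=0
cs,h=cv2.findContours(m,cv2.RETR_LIST,cv2.CHAIN_APPROX_NONE)
for k in cs:
    if cv2.contourArea(k)>300:
        r=cv2.minAreaRect(k);el=cv2.fitEllipse(k);
        P=[ray(c,*q,.010)[:2] for q in cv2.boxPoints(r)];P=np.array(P)
        d=P[1]-P[0];print(cv2.contourArea(k),"rect",P.mean(0).round(4),np.linalg.norm(np.diff(P[:3],axis=0),axis=1).round(4),"ang",np.degrees(np.arctan2(d[1],d[0])).round(1),"ell",ray(c,*el[0],.010).round(4),el[1])
```

```text
0.027 [323.06179848 308.63242039]
0.024 [323.01781859 305.68847657]
-0.011 [322.5975449  277.55602644]
-0.014 [322.5679467  275.57477029]
```

The low pot is held upright: rim to floor shift is 28 px, against 31 px predicted. Next I'll measure the pads.

Run:
```python
from h import *
c=ctrl.camera("top");im=c["color"][:,:,::-1];g=cv2.cvtColor(im,cv2.COLOR_BGR2HSV)[...,2]
print(g[228,208],g[265,177],g[193,238],im[228,208])
m=(g<110).astype(np.uint8);m[:,:140]=0;m[:,275:]=0;m[:165]=0;m[295:]=0
cs,h=cv2.findContours(m,cv2.RETR_LIST,cv2.CHAIN_APPROX_NONE)
for k in cs:
    if cv2.contourArea(k)>300:
        r=cv2.minAreaRect(k);el=cv2.fitEllipse(k)
        P=np.array([ray(c,*q,.010)[:2] for q in cv2.boxPoints(r)])
        d=P[1]-P[0];print(cv2.contourArea(k),"rect",P.mean(0).round(4),np.linalg.norm(np.diff(P[:3],axis=0),axis=1).round(4),"ang",np.degrees(np.arctan2(d[1],d[0])).round(1),"ell",ray(c,*el[0],.010).round(4),el[1])
m=((g>60)&(cv2.cvtColor(im,cv2.COLOR_BGR2HSV)[...,1]>150)).astype(np.uint8);m[:,:165]=0;m[:,215:]=0;m[:300]=0;m[340:]=0
```

```text
85 82 89 [70 82 85]
711.5 rect [0.4856 0.3091] [0.0636 0.0638] ang -15.6 ell [0.4854 0.309  0.01  ] (31.311782836914062, 31.852069854736328)
915.5 rect [0.567  0.2368] [0.0787 0.0788] ang -91.6 ell [0.5658 0.237  0.01  ] (33.7352180480957, 34.598880767822266)
570.5 rect [0.6464 0.1648] [0.0627 0.0607] ang -91.6 ell [0.6462 0.1648 0.01  ] (26.50954246520996, 27.460599899291992)
```

```bash
python3 -m pendant '[[[0,1,0],0],[[0,2,0],0],[[-0.17,3,0],0],[[-0.17,3,0],0],[[-0.17,3,0],0],[[-0.17,3,0],0],[[-0.17,3,0],0],[[-0.17,3,0],0],[[-0.17,3,0],0],[[-0.17,3,0],0],[[-0.17,3,0],0],[[-0.17,3,0],0],[[-0.17,3,0],0],[[-0.17,3,0],0],[[-0.17,3,0],0],[[-0.17,3,0],0],[[-0.17,3,0],0],[[-0.17,3,0],0],[[-0.08,2.5,0],0],[[0,0,0],0]]'
python3 - <<'E'
from h import *
c=ctrl.camera("wrist");im=c["color"][:,:,::-1]
e=ctrl.get_obs()["ee_pos"];print(e)
for p in ([.5662,.2369,.01],[.6463,.1648,.01],[.4855,.309,.01]):print(proj(c,p))
cv2.imwrite("pics/w3.png",im)
E
```

```text
time_s: 6.45
ee_pos: [0.5642, 0.2414, 0.141]
eef_rot: [-3.141, 0.0, 0.653]
force: [-0.7, 0.4, -0.6]
grip_width: 0.0673
grip_force: 15.0
[0.56455409 0.23931378 0.14096243]
[327.44252079 227.84689547]
[453.89300335 204.67445379]
[204.64401609 250.80825436]
```

View pics/w3.png

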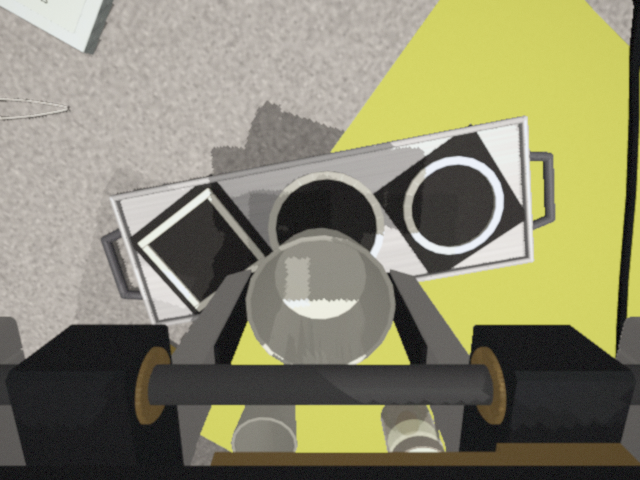

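Ring pad centre (454,205), disc (326,228) and square pad (203,250) all match the projections. I'll lower the pot onto the disc.

```bash
python3 -m pendant '[[[0.07,-0.04,0],0],[[0,0,-1.5],0],[[0,0,-2],0],[[0,0,-2],0],[[0,0,-2],0],[[0,0,-2],0],[[0,0,-1],0],[[0,0,-0.6],0],[[0,0,-0.3],0],[[0,0,-0.2],0],[[0,0,0],0],[[0,0,0],0]]'
python3 - <<'E'
from h import *
print(np.mean([ctrl.get_obs()["ee_pos"] for _ in range(5)],0))
E
```

```text
time_s: 7.5
ee_pos: [0.5667, 0.2368, 0.0263]
eef_rot: [3.141, -0.001, 0.649]
force: [-0.4, -0.3, -0.5]
grip_width: 0.0672
grip_force: 15.0
[0.56669367 0.2367771  0.02633335]
```

```bash
python3 -m pendant '[[[0,0,-0.1],0],[[0,0,-0.1],0],[[0,0,0],0],[[0,0,0],0]]'
```

```text
time_s: 7.83
ee_pos: [0.5669, 0.237, 0.0253]
eef_rot: [3.141, -0.002, 0.649]
force: [-4.3, -1.5, 12.1]
grip_width: 0.0674
grip_force: 15.0
```

Contact made. I'll release and rise.

```bash
python3 -m pendant '[[[0,0,0.1],0],[[0,0,0],0],[[0,0,0],0],[[0,0,0],0],[[0,0,0],0],[[0,0,1],0],[[0,0,2],0],[[0,0,3],0],[[0,0,3],0],[[0,0,3],0],[[0,0,2],0],[[0,0,2],0],[[0,0,0],0]]' 1
python3 - <<'E'
from h import *
c=ctrl.camera("wrist");im=c["color"][:,:,::-1]
e=ctrl.get_obs()["ee_pos"];print(e)
print("pot rim",proj(c,[.5662,.2369,.05]),"disc",proj(c,[.5662,.2369,.01]))
cv2.imwrite("pics/w4.png",im)
t=ctrl.camera("top");im=t["color"][:,:,::-1].copy();hsv=cv2.cvtColor(im,cv2.COLOR_BGR2HSV)
m=((hsv[...,1]<60)&(hsv[...,2]>110)).astype(np.uint8)
m[:,:272]=0;m[:,299:]=0;m[:258]=0;m[286:]=0
k=max(cv2.findContours(m,0,1)[0],key=cv2.contourArea);(u,v),r=cv2.minEnclosingCircle(k);print("jar",u,v,r,ray(t,u,v,.068))
E
```

```text
time_s: 8.92
ee_pos: [0.5675, 0.2372, 0.1896]
eef_rot: [3.139, -0.007, 0.649]
force: [0.4, -0.4, 1.2]
grip_width: 0.0939
grip_force: 0.0
[0.56692014 0.23691009 0.18686403]
pot rim [320.64406069 226.59730641] disc [320.49639035 217.40462718]
jar 284.4328308105469 271.85821533203125 11.256206512451172 [0.4596813  0.05470875 0.068     ]
```

View pics/w4.png

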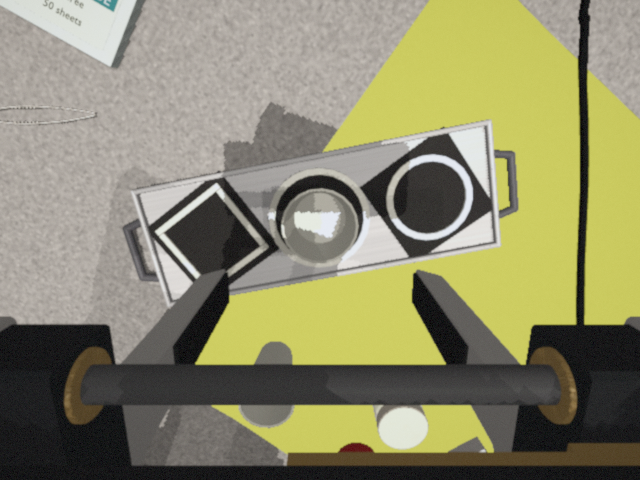

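The low pot sits centred on the disc: rim (318.5,227) against the predicted (320.6,226.6). Now to the jar.

```bash
python3 -m pendant '[[[-0.71,-1.215,0],0.118],[[-0.71,-1.215,0],0.118],[[-0.71,-1.215,0],0.118],[[-0.71,-1.215,0],0.118],[[-0.71,-1.215,0],0.118],[[-0.71,-1.215,0],0.118],[[-0.71,-1.215,0],0.118],[[-0.71,-1.215,0],0.118],[[-0.71,-1.215,0],0.118],[[-0.71,-1.215,0],0.118],[[-0.71,-1.215,0],0.118],[[-0.71,-1.215,0],0.118],[[-0.71,-1.215,0],0.118],[[-0.71,-1.215,0],0.118],[[-0.71,-1.215,0],0.118],[[0,0,0],0],[[0,0,0],0]]' 0.85
python3 - <<'E'
from h import *
c=ctrl.camera("wrist");im=c["color"][:,:,::-1]
print(np.array(ctrl.get_obs()["ee_pos"]));p=proj(c,[.4597,.0547,.068]);print(p)
cv2.imwrite("pics/w5.png",im)
hsv=cv2.cvtColor(im,cv2.COLOR_BGR2HSV);m=((hsv[...,1]<70)&(hsv[...,2]>150)).astype(np.uint8)
k,l,st,ce=cv2.connectedComponentsWithStats(m);i=l[int(p[1]),int(p[0])];print(st[i],ce[i],ray(c,*ce[i],.068))
E
```

```text
time_s: 10.43
ee_pos: [0.4594, 0.0543, 0.1837]
eef_rot: [-3.141, -0.001, 2.414]
force: [-0.6, -0.0, 0.3]
grip_width: 0.0799
grip_force: 0.0
[0.45967483 0.05463431 0.18382901]
[321.13102547 232.96149514]
[ 294  204   57   55 2401] [321.24906289 230.66389005] [0.45832645 0.05605247 0.068     ]
```

View pics/w5.png

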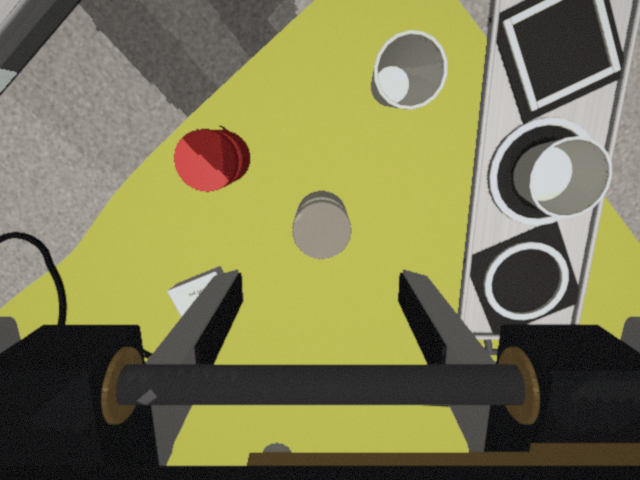

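The jar lid centre is at (321.5,228), about 2 mm off the estimate. I'll correct, descend and grip.

```bash
python3 -m pendant '[[[-0.15,0.15,0],0],[[0,0,-2],0],[[0,0,-2],0],[[0,0,-2],0],[[0,0,-2],0],[[0,0,-2],0],[[0,0,-2],0],[[0,0,-2],0],[[0,0,-1.2],0],[[0,0,-0.6],0],[[0,0,0],0]]'
python3 -m pendant '[[[0,0,0],0],[[0,0,0],0],[[0,0,0],0],[[0,0,0],0],[[0,0,0],0],[[0,0,0],0],[[0,0,0],0],[[0,0,0],0],[[0,0,0],0]]' 0.3 20
python3 -m pendant '[[[0,0,1],0],[[0,0,2],0],[[0,0,2],0],[[0,0,2],0],[[0,0,2],0],[[0,0,2],0],[[0,0,1],0],[[0,0,0],0]]'
```

```text
time_s: 11.4
ee_pos: [0.4577, 0.0564, 0.0253]
eef_rot: [-3.14, -0.002, 2.418]
force: [0.3, -0.0, -0.2]
grip_width: 0.0799
grip_force: 0.0
time_s: 12.15
ee_pos: [0.4585, 0.056, 0.0269]
eef_rot: [3.141, 0.0, 2.419]
force: [-1.2, -0.2, 5.6]
grip_width: 0.0487
grip_force: 20.0
time_s: 12.82
ee_pos: [0.4591, 0.056, 0.1486]
eef_rot: [3.139, 0.003, 2.419]
force: [0.3, 0.3, -0.1]
grip_width: 0.0488
grip_force: 20.0
```

```bash
python3 -m pendant '[[[0.9,0.54,0],0],[[1.88,1.09,0],0],[[1.88,1.09,0],0],[[1.88,1.09,0],0],[[1.88,1.09,0],0],[[1.88,1.09,0],0],[[1.88,1.09,0],0],[[1.88,1.09,0],0],[[1.88,1.09,0],0],[[1.88,1.09,0],0],[[0.98,0.5,0],0],[[0,0,0],0],[[0,0,0],0]]'
python3 - <<'E'
from h import *
c=ctrl.camera("wrist");im=c["color"][:,:,::-1]
e=np.array(ctrl.get_obs()["ee_pos"]);p=proj(c,e+[0,0,.042]);print(e,p)
hsv=cv2.cvtColor(im,cv2.COLOR_BGR2HSV);print(hsv[int(p[1]),int(p[0])])
print("ring",proj(c,[.6463,.1648,.012]))
cv2.imwrite("pics/w6.png",im)
E
```

```text
time_s: 13.9
ee_pos: [0.6458, 0.1647, 0.1441]
eef_rot: [-3.139, -0.002, 2.419]
force: [-0.4, 0.6, -0.9]
grip_width: 0.049
grip_force: 20.0
[0.64559502 0.1643492  0.144787  ] [319.96518079 330.20968432]
[ 20  42 129]
ring [321.22980719 228.69302086]
```

View pics/w6.png

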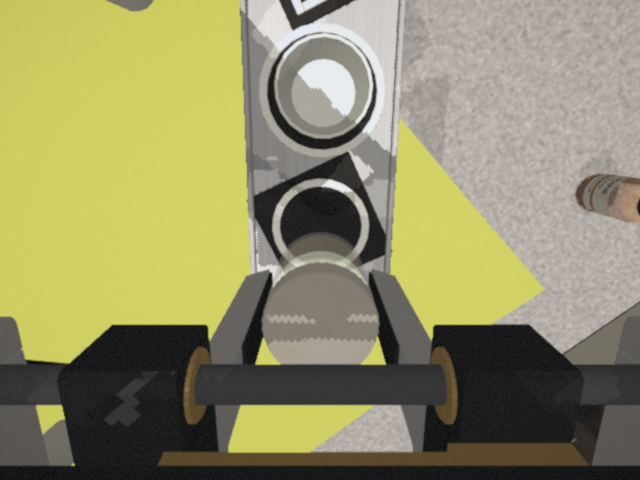

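The lid appears centred at about (320.5,318) against a predicted y of 330, so the jar may sit a few mm forward in the grip. I'll fit it numerically.

Run:
```python
from h import *
c=ctrl.camera("wrist");g=cv2.GaussianBlur(c["color"],(0,0),1.2).astype(float)
e=np.array(ctrl.get_obs()["ee_pos"]);P=[]
for a in np.radians(list(range(175,215,3))+list(range(325,366,3))+list(range(215,325,4))):
    r=np.arange(48,70,.5);u=320.5+r*np.cos(a);v=318+r*np.sin(a)
    s=np.stack([cv2.remap(g[...,k],u.astype(np.float32)[None],v.astype(np.float32)[None],1)[0] for k in range(3)],1)
    d=np.linalg.norm(np.gradient(s,axis=0),axis=1);i=d.argmax();P.append((u[i],v[i]))
P=np.array(P);w=np.ones(len(P),bool)
for _ in range(4):
    A=np.c_[2*P,np.ones(len(P))][w];x=np.linalg.lstsq(A,(P[w]**2).sum(1),rcond=None)[0];r=np.sqrt(x[2]+x[0]**2+x[1]**2)
    w=abs(np.hypot(*(P-x[:2]).T)-r)<1.5
print(x[:2],r,w.sum(),len(P))
f=374.6*.0245/r;T=c["camera_from_world"];zc=(-T[:3,:3].T@T[:3,3])[2];print("lid z",zc-f,"offset",ray(c,*x[:2],zc-f)-e,ray(c,*x[:2],e[2]+.042)-e)
```

```text
[320.03439865 320.14435705] 58.09029115780952 50 56
lid z 0.16626143164459925 offset [ 0.00465116 -0.00446486  0.02081242] [-0.00358446  0.00284462  0.042     ]
```

Run:
```python
from h import *
c=ctrl.camera("wrist");e=np.array(ctrl.get_obs()["ee_pos"])
T=c["camera_from_world"];o=-T[:3,:3].T@T[:3,3];d=(o-e)[:2];d/=np.linalg.norm(d)
for dz in(.040,.042,.044):
    p=ray(c,320,262,e[2]+dz);print(dz,(p-e)[:2]@d-.0245, d)
```

```text
0.04 0.003981082665238472 [-0.75204322  0.6591138 ]
0.042 0.004661863275072495 [-0.75204322  0.6591138 ]
0.044 0.005342643884906531 [-0.75204322  0.6591138 ]
```

The jar sits about 3.5–4.5 mm toward the disc side in the grip, so I'll compensate while lowering.

```bash
python3 -m pendant '[[[0.28,-0.23,0],0],[[0,0,-1.5],0],[[0,0,-2],0],[[0,0,-2],0],[[0,0,-2],0],[[0,0,-1.5],0],[[0,0,-1],0],[[0,0,-0.6],0],[[0,0,-0.3],0],[[0,0,-0.1],0],[[0,0,0],0],[[0,0,-0.1],0],[[0,0,0],0],[[0,0,0],0]]'
```

```text
time_s: 15.22
ee_pos: [0.6492, 0.1622, 0.0359]
eef_rot: [3.141, 0.0, 2.419]
force: [0.5, 0.5, -1.6]
grip_width: 0.0488
grip_force: 20.0
```

```bash
python3 -m pendant '[[[0,0,-0.1],0],[[0,0,-0.1],0],[[0,0,0],0],[[0,0,0],0]]'
```

```text
time_s: 15.55
ee_pos: [0.6493, 0.1622, 0.0349]
eef_rot: [3.141, 0.001, 2.419]
force: [-4.9, -1.4, 11.0]
grip_width: 0.0491
grip_force: 20.0
```

```bash
python3 -m pendant '[[[0,0,0.1],0],[[0,0,0],0],[[0,0,0],0],[[0,0,0],0],[[0,0,1],0],[[0,0,2],0],[[0,0,3],0],[[0,0,3],0],[[0,0,3],0],[[0,0,2],0],[[0,0,1],0],[[0,0,0],0],[[0,0,0],0]]' 0.8
python3 - <<'E'
from h import *
c=ctrl.camera("wrist");im=c["color"][:,:,::-1].copy();e=ctrl.get_obs()["ee_pos"]
print(e,"lid",proj(c,[.6463,.1648,.076]),"ring",proj(c,[.6463,.1648,.012]))
n=proj
for p,r,z,col in(([.6463,.1648],.0245,.076,(0,0,255)),([.6463,.1648],.035,.012,(255,0,0))):
    q=np.array([proj(c,[p[0]+r*np.cos(a),p[1]+r*np.sin(a),z]) for a in np.linspace(0,6.3,80)])
    cv2.polylines(im,[q.astype(int)],1,col,1)
t=ctrl.camera("top");ti=t["color"][:,:,::-1]
cv2.imwrite("pics/w7.png",np.hstack([cv2.resize(im[120:340,180:480],(480,352)),cv2.resize(ti[160:300,140:267],(319,352))]))
cv2.imwrite("pics/t7.png",ti)
E
```

```text
time_s: 16.63
ee_pos: [0.6488, 0.162, 0.1837]
eef_rot: [-3.141, -0.0, 2.419]
force: [0.1, -0.0, -1.0]
grip_width: 0.0754
grip_force: 0.0
[0.64854761 0.16204403 0.18280022] lid [320.92951776 230.91080953] ring [320.74610926 214.60863229]
```

View pics/w7.png

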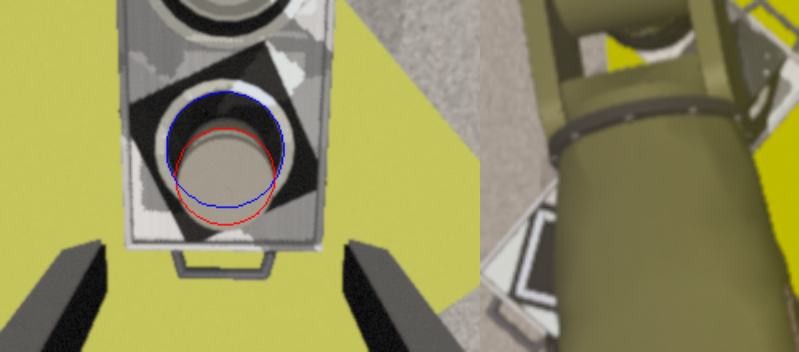

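The ring matches its projection. The lid appears about 2.5 mm toward the tray's end, so the jar is well inside the ring. I'll cross-check from another viewpoint later. Next is the carton.

```bash
python3 -m pendant '[[[-2.05,0.826,0],0.045],[[-2.05,0.826,0],0.045],[[-2.05,0.826,0],0.045],[[-2.05,0.826,0],0.045],[[-2.05,0.826,0],0.045],[[-2.05,0.826,0],0.045],[[-2.05,0.826,0],0.045],[[-2.05,0.826,0],0.045],[[-2.05,0.826,0],0.045],[[-2.05,0.826,0],0.045],[[-2.05,0.826,0],0.045],[[-2.05,0.826,0],0.045],[[-2.05,0.826,0],0.045],[[-2.05,0.826,0],0.045],[[0,0,0],0],[[0,0,0],0]]'
python3 - <<'E'
from h import *
e=ctrl.get_obs();print(e["ee_pos"],e["eef_rot"])
c=ctrl.camera("wrist");s=ctrl.camera("scene");t=ctrl.camera("top")
a=c["color"][:,:,::-1].copy();b=s["color"][:,:,::-1].copy();d=t["color"][:,:,::-1].copy()
for I,im in((s,b),(t,d)):
  for r,z,col in((.0245,.076,(0,0,255)),(.035,.012,(255,0,0)),(.0245,.008,(0,255,0))):
    q=np.array([proj(I,[.6463+r*np.cos(x),.1648+r*np.sin(x),z]) for x in np.linspace(0,6.3,80)])
    cv2.polylines(im,[(q*16).astype(int)],1,col,1,shift=4)
P=proj(s,[.6463,.1648,.03]).astype(int);Q=proj(t,[.6463,.1648,.03]).astype(int);print(P,Q)
f=lambda im,p,h:cv2.resize(im[p[1]-h:p[1]+h,p[0]-h:p[0]+h],(300,300),interpolation=cv2.INTER_CUBIC)
cv2.imwrite("pics/w8.png",np.hstack([cv2.resize(a,(400,300)),np.vstack([f(b,P,40)])]))
cv2.imwrite("pics/w8.png",np.vstack([np.hstack([cv2.resize(a,(500,300)),f(b,P,40)]),np.hstack([f(d,Q,30),np.zeros((300,500,3),np.uint8)])]))
cv2.imwrite("pics/w8raw.png",a);cv2.imwrite("pics/t8.png",t["color"][:,:,::-1])
print(proj(c,[.362,.278,.052]))
E
```

```text
time_s: 18.07
ee_pos: [0.3614, 0.2779, 0.1837]
eef_rot: [-3.141, -0.001, 3.05]
force: [0.5, -0.1, 0.3]
grip_width: 0.0752
grip_force: 0.0
[0.36136137 0.27785038 0.18370655] [-3.14073423e+00 -9.64940733e-04  3.04978309e+00]
[236 274] [235 191]
[319.77287502 228.88435464]
```

View pics/w8.png

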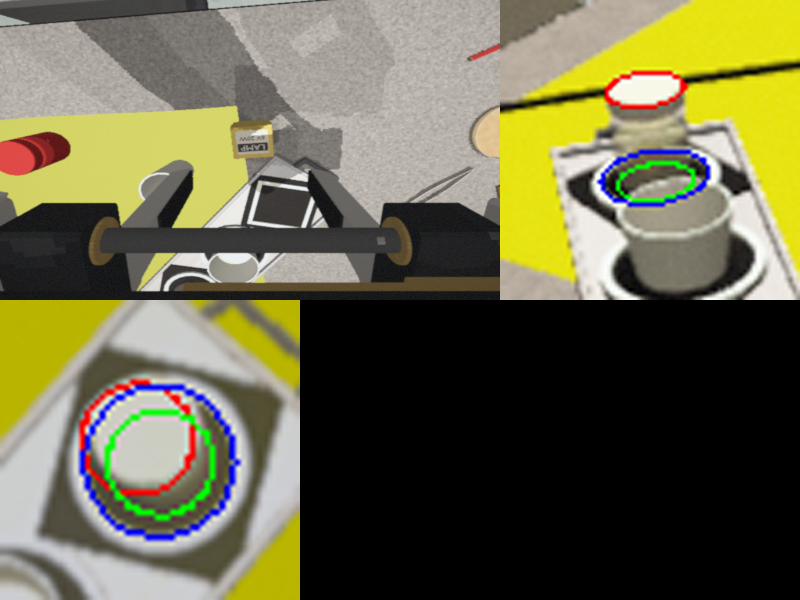

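Scene view: the lid coincides with the ideal circle. In the top view it is about 1.5–2 mm toward -y, which is acceptable. Now I'll zoom in on the carton to get its yaw.

Run:
```python
import cv2
a=cv2.imread("pics/w8raw.png")[175:275,270:380];cv2.imwrite("pics/w9.png",cv2.resize(a,None,fx=5,fy=5,interpolation=cv2.INTER_CUBIC))
```

```text
(no output)
```

View pics/w9.png

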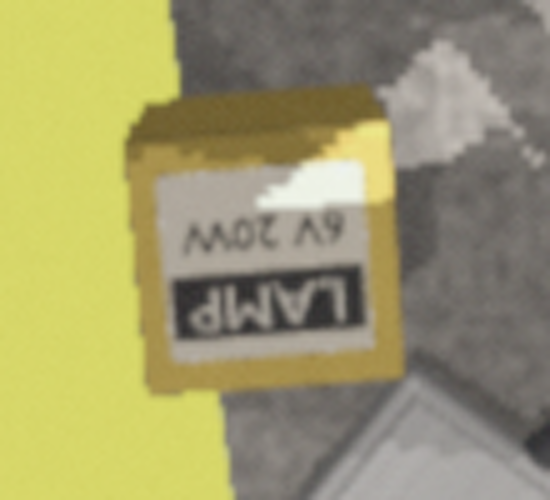

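The carton's top face corners in the crop are about TL(128,143), TR(389,120), BR(403,377) and BL(150,393).

Run:
```python
from h import *
c=ctrl.camera("wrist");e=ctrl.get_obs();print(e["ee_pos"])
P=np.array([ray(c,270+u/5,175+v/5,.052) for u,v in((128,143),(389,120),(403,377),(150,393))])[:,:2]
print(P.mean(0),P.round(4))
for i in range(4):
    d=P[(i+1)%4]-P[i];print(np.linalg.norm(d).round(4),np.degrees(np.arctan2(d[1],d[0])).round(1))
```

```text
[0.36257392 0.27739995 0.18400633]
[0.3620296  0.28089793] [[0.3396 0.2594]
 [0.3399 0.3034]
 [0.385  0.3024]
 [0.3837 0.2583]]
0.044 89.6
0.0451 -1.3
0.0441 -91.7
0.0441 178.6
```

```bash
python3 -m pendant '[[[0,0.25,0],0.07],[[0,0,-2],0],[[0,0,-2],0],[[0,0,-2],0],[[0,0,-2],0],[[0,0,-2],0],[[0,0,-2],0],[[0,0,-2],0],[[0,0,-1.6],0],[[0,0,-1],0],[[0,0,0],0]]'
python3 -m pendant '[[[0,0,0],0],[[0,0,0],0],[[0,0,0],0],[[0,0,0],0],[[0,0,0],0],[[0,0,0],0],[[0,0,0],0],[[0,0,0],0],[[0,0,0],0]]' 0.3 20
python3 -m pendant '[[[0,0,1],0],[[0,0,2],0],[[0,0,2],0],[[0,0,2],0],[[0,0,2],0],[[0,0,2],0],[[0,0,1],0],[[0,0,0],0]]'
```

```text
time_s: 19.18
ee_pos: [0.3616, 0.2794, 0.0166]
eef_rot: [-3.14, -0.003, 3.118]
force: [0.6, 1.0, 0.1]
grip_width: 0.0751
grip_force: 0.0
time_s: 19.93
ee_pos: [0.3623, 0.2804, 0.019]
eef_rot: [3.141, 0.001, 3.119]
force: [-1.2, -0.6, 6.1]
grip_width: 0.0452
grip_force: 20.0
time_s: 20.6
ee_pos: [0.3627, 0.2808, 0.1407]
eef_rot: [3.139, 0.003, 3.119]
force: [0.3, -0.0, -0.3]
grip_width: 0.0454
grip_force: 20.0
```

```bash
python3 -m pendant '[[[1.54,0.355,0],-0.031],[[1.54,0.355,0],-0.031],[[1.54,0.355,0],-0.031],[[1.54,0.355,0],-0.031],[[1.54,0.355,0],-0.031],[[1.54,0.355,0],-0.031],[[1.54,0.355,0],-0.031],[[1.54,0.355,0],-0.031],[[0,0,0],0],[[0,0,-2],0],[[0,0,-2],0],[[0,0,-2],0],[[0,0,-2],0],[[0,0,-1.5],0],[[0,0,-0.7],0],[[0,0,-0.4],0],[[0,0,-0.2],0],[[0,0,-0.2],0],[[0,0,0],0],[[0,0,0],0]]'
python3 -m pendant '[[[0,0,-0.1],0],[[0,0,-0.1],0],[[0,0,0],0],[[0,0,0],0]]'
```

```text
time_s: 22.27
ee_pos: [0.4855, 0.3088, 0.029]
eef_rot: [3.141, 0.001, 2.871]
force: [0.3, -0.5, -0.7]
grip_width: 0.045
grip_force: 20.0
time_s: 22.6
ee_pos: [0.4855, 0.3088, 0.027]
eef_rot: [3.141, 0.001, 2.871]
force: [-1.8, -0.9, 6.2]
grip_width: 0.045
grip_force: 20.0
```

```bash
python3 -m pendant '[[[0,0,0.1],0],[[0,0,0],0],[[0,0,0],0],[[0,0,0],0],[[0,0,1],0],[[0,0,2],0],[[0,0,3],0],[[0,0,3],0],[[0,0,3],0],[[0,0,2],0],[[0,0,2],0],[[0,0,0],0]]' 0.8
python3 -m pendant '[[[-0.93,-1.64,0],0],[[-0.93,-1.64,0],0],[[-0.93,-1.64,0],0],[[-0.93,-1.64,0],0],[[-0.93,-1.64,0],0],[[-0.93,-1.64,0],0],[[-0.93,-1.64,0],0],[[-0.93,-1.64,0],0],[[0,0,0],0],[[0,0,0],0]]'
python3 - <<'E'
from h import *
t=ctrl.camera("top");w=ctrl.camera("wrist");cv2.imwrite("pics/t10.png",t["color"][:,:,::-1]);cv2.imwrite("pics/w10.png",w["color"][:,:,::-1])
print(ctrl.get_obs()["ee_pos"])
a=w["color"][:,:,::-1].copy();b=t["color"][:,:,::-1].copy()
def circ(I,im,x,y,r,z,col):
    q=np.array([proj(I,[x+r*np.cos(k),y+r*np.sin(k),z]) for k in np.linspace(0,6.3,80)]);cv2.polylines(im,[(q*16).astype(int)],1,col,1,shift=4)
for I,im in((w,a),(t,b)):
    circ(I,im,.411,.178,.026,.08,(0,0,255)); circ(I,im,.5662,.2369,.034,.05,(255,0,0))
    R=np.radians(-15.6);M=np.array([[np.cos(R),-np.sin(R)],[np.sin(R),np.cos(R)]])
    q=np.array([proj(I,[*(M@np.array(s)*.0225+[.4855,.309]),.06]) for s in((1,1),(1,-1),(-1,-1),(-1,1))]);cv2.polylines(im,[(q*16).astype(int)],1,(0,0,255),1,shift=4)
    q=np.array([proj(I,[*(M@np.array(s)*.034+[.4855,.309]),.012]) for s in((1,1),(1,-1),(-1,-1),(-1,1))]);cv2.polylines(im,[(q*16).astype(int)],1,(255,0,0),1,shift=4)
Q=proj(t,[.47,.26,.05]).astype(int)
cv2.imwrite("pics/v10.png",np.hstack([cv2.resize(a[20:420,120:520],(480,480)),cv2.resize(b[Q[1]-60:Q[1]+60,Q[0]-40:Q[0]+40],(320,480),interpolation=cv2.INTER_CUBIC)]))
E
```

```text
time_s: 23.6
ee_pos: [0.4864, 0.3093, 0.1924]
eef_rot: [3.137, 0.005, 2.871]
force: [0.3, -0.8, 0.2]
grip_width: 0.0752
grip_force: 0.0
time_s: 24.43
ee_pos: [0.4108, 0.1772, 0.1875]
eef_rot: [3.141, 0.0, 2.87]
force: [0.8, 1.0, 0.0]
grip_width: 0.0751
grip_force: 0.0
[0.41107786 0.17784392 0.18740096]
```

View pics/v10.png

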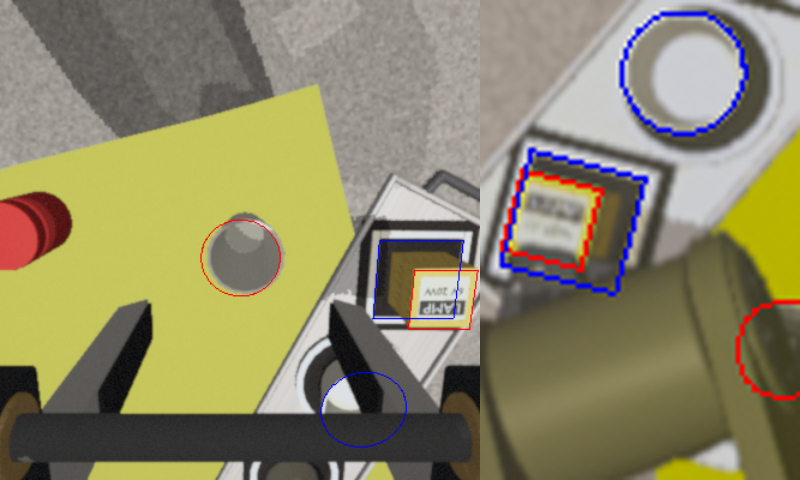

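The carton sits on its target within about 1 mm. The tall pot's rim is about (+4,-2) px from the prediction.

Run:
```python
from h import *
w=ctrl.camera("wrist");p=proj(w,[.411,.178,.08])
print(ray(w,p[0]+4,p[1]-2,.08))
g=cv2.cvtColor(w["color"],cv2.COLOR_RGB2HSV);m=(g[...,1]<70).astype(np.uint8)
k,l,st,ce=cv2.connectedComponentsWithStats(m);i=l[int(p[1]),int(p[0])];print(p,st[i],ce[i])
c=max(cv2.findContours((l==i).astype(np.uint8),0,1)[0],key=len);e=cv2.fitEllipse(c);print(e,ray(w,e[0][0],e[0][1],.08))
```

```text
[0.41027548 0.18148565 0.08      ]
[319.79261088 235.24936743] [ 293  197   63   68 3270] [323.90550459 232.05351682]
((323.9004211425781, 231.94622802734375), (62.18575668334961, 65.47046661376953), 178.1724395751953) [0.40927368 0.18185076 0.08      ]
```

```bash
python3 -m pendant '[[[-0.05,0.37,0],0],[[0,0,-2],0],[[0,0,-2],0],[[0,0,-2],0],[[0,0,-2],0],[[0,0,-2],0],[[0,0,-2],0],[[0,0,-1.2],0],[[0,0,-0.5],0],[[0,0,0],0]]'
python3 -m pendant '[[[0,0,0],0],[[0,0,0],0],[[0,0,0],0],[[0,0,0],0],[[0,0,0],0],[[0,0,0],0],[[0,0,0],0],[[0,0,0],0],[[0,0,0],0]]' 0.3 15
python3 -m pendant '[[[0,0,1],0],[[0,0,2],0],[[0,0,2],0],[[0,0,2],0],[[0,0,2],0],[[0,0,2],0],[[0,0,1],0],[[0,0,0],0],[[0,0,0],0]]'
python3 - <<'E'
from h import *
w=ctrl.camera("wrist");im=w["color"][:,:,::-1].copy();e=np.array(ctrl.get_obs()["ee_pos"]);print(e)
cv2.imwrite("pics/w11.png",im)
T=w["camera_from_world"];o=-T[:3,:3].T@T[:3,3];d=(o-e)[:2];d/=np.linalg.norm(d)
pr=lambda s:proj(w,[*(e[:2]+s*d),e[2]+.03]);print("centre",pr(0),"far edge",pr(.026))
print([tuple(im[v,320]) for v in range(int(pr(.026)[1])-16,int(pr(.026)[1])+10)])
E
```

```text
time_s: 25.42
ee_pos: [0.4099, 0.1814, 0.0495]
eef_rot: [-3.14, -0.002, 2.871]
force: [0.2, 0.2, -0.5]
grip_width: 0.0752
grip_force: 0.0
time_s: 26.17
ee_pos: [0.4108, 0.1813, 0.051]
eef_rot: [3.141, 0.001, 2.871]
force: [-1.0, -1.3, 6.5]
grip_width: 0.0506
grip_force: 15.0
time_s: 26.92
ee_pos: [0.4102, 0.1811, 0.1702]
eef_rot: [3.141, 0.0, 2.871]
force: [-0.1, -0.2, 0.3]
grip_width: 0.0506
grip_force: 15.0
[0.40994046 0.18100419 0.16957363]
centre [319.13988091 314.6110719 ] far edge [319.32905288 258.26179036]
[(np.uint8(105), np.uint8(114), np.uint8(115)), (np.uint8(108), np.uint8(120), np.uint8(120)), (np.uint8(107), np.uint8(116), np.uint8(118)), (np.uint8(106), np.uint8(114), np.uint8(117)), (np.uint8(107), np.uint8(116), np.uint8(117)), (np.uint8(109), np.uint8(118), np.uint8(120)), (np.uint8(107), np.uint8(116), np.uint8(118)), (np.uint8(107), np.uint8(116), np.uint8(117)), (np.uint8(107), np.uint8(117), np.uint8(119)), (np.uint8(108), np.uint8(117), np.uint8(119)), (np.uint8(112), np.uint8(120), np.uint8(122)), (np.uint8(106), np.uint8(115), np.uint8(116)), (np.uint8(109), np.uint8(117), np.uint8(119)), (np.uint8(111), np.uint8(119), np.uint8(120)), (np.uint8(107), np.uint8(115), np.uint8(117)), (np.uint8(108), np.uint8(117), np.uint8(121)), (np.uint8(110), np.uint8(118), np.uint8(120)), (np.uint8(116), np.uint8(125), np.uint8(126)), (np.uint8(129), np.uint8(138), np.uint8(139)), (np.uint8(130), np.uint8(140), np.uint8(142)), (np.uint8(129), np.uint8(139), np.uint8(140)), (np.uint8(127), np.uint8(137), np.uint8(139)), (np.uint8(124), np.uint8(134), np.uint8(137)), (np.uint8(126), np.uint8(135), np.uint8(138)), (np.uint8(129), np.uint8(139), np.uint8(142)), (np.uint8(128), np.uint8(137), np.uint8(139))]
```

The rim is within 1 mm of the tool axis. I'll carry it over the low pot and lower it.

```bash
python3 -m pendant '[[[0.78,0.28,0],0],[[1.55,0.56,0],0],[[1.55,0.56,0],0],[[1.55,0.56,0],0],[[1.55,0.56,0],0],[[1.55,0.56,0],0],[[1.55,0.56,0],0],[[1.55,0.56,0],0],[[1.55,0.56,0],0],[[1.55,0.56,0],0],[[0.81,0.27,0],0],[[0,0,0],0],[[0,0,0],0]]'
python3 -m pendant '[[[0,0,-1.5],0],[[0,0,-2],0],[[0,0,-2],0],[[0,0,-1.5],0],[[0,0,-1],0],[[0,0,-1],0],[[0,0,-0.7],0],[[0,0,-0.5],0],[[0,0,-0.3],0],[[0,0,-0.1],0],[[0,0,0],0],[[0,0,0],0]]'
```

```text
time_s: 28.05
ee_pos: [0.5656, 0.237, 0.1689]
eef_rot: [-3.14, -0.002, 2.871]
force: [-0.6, 0.4, 0.0]
grip_width: 0.0505
grip_force: 15.0
time_s: 29.05
ee_pos: [0.566, 0.2371, 0.065]
eef_rot: [3.141, 0.001, 2.871]
force: [-0.6, -0.4, 0.1]
grip_width: 0.0503
grip_force: 15.0
```

```bash
python3 -m pendant '[[[0,0,-0.1],0],[[0,0,-0.1],0],[[0,0,0],0],[[0,0,0],0]]'
```

```text
time_s: 29.38
ee_pos: [0.5661, 0.2372, 0.0631]
eef_rot: [3.141, 0.001, 2.871]
force: [-0.0, -0.3, 5.3]
grip_width: 0.0507
grip_force: 15.0
```

Contact came at the expected height. I'll release, retreat and check.

```bash
python3 -m pendant '[[[0,0,0],0],[[0,0,0],0],[[0,0,0],0],[[0,0,0],0],[[0,0,1],0],[[0,0,2],0],[[0,0,3],0],[[0,0,3],0],[[0,0,3],0],[[0,0,2],0],[[-1,-2,0],0],[[-1,-3,0],0],[[-1,-3,0],0],[[-1,-3,0],0],[[-1,-3,0],0],[[-1,-3,0],0],[[-1,-3,0],0],[[-1,-3,0],0],[[0,0,0],0],[[0,0,0],0]]' 0.8
python3 - <<'E'
from h import *
t=ctrl.camera("top");s=ctrl.camera("scene");b=t["color"][:,:,::-1].copy();a=s["color"][:,:,::-1].copy()
def circ(I,im,x,y,r,z,col):
    q=np.array([proj(I,[x+r*np.cos(k),y+r*np.sin(k),z]) for k in np.linspace(0,6.3,80)]);cv2.polylines(im,[(q*16).astype(int)],1,col,1,shift=4)
circ(t,b,.5662,.2369,.026,.092,(0,0,255));circ(t,b,.5662,.2369,.034,.05,(255,0,0));circ(t,b,.6463,.1648,.0245,.076,(0,0,255))
Q=proj(t,[.56,.23,.05]).astype(int)
cv2.imwrite("pics/v12.png",np.hstack([cv2.resize(b[Q[1]-70:Q[1]+70,Q[0]-65:Q[0]+65],(418,450),interpolation=cv2.INTER_CUBIC),cv2.resize(a[230:380,190:317],(381,450),interpolation=cv2.INTER_CUBIC)]))
E
```

```text
time_s: 31.05
ee_pos: [0.4856, 0.0061, 0.2034]
eef_rot: [3.141, 0.001, 2.868]
force: [0.1, -0.2, 0.1]
grip_width: 0.0752
grip_force: 0.0
```

View pics/v12.png

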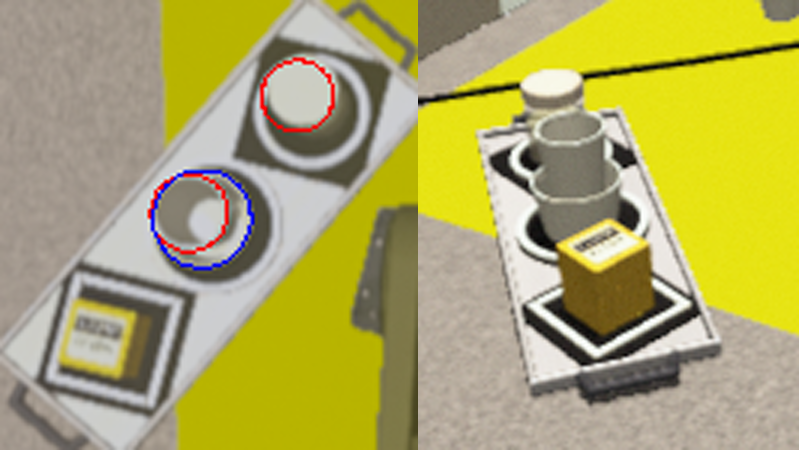

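Everything is standing upright and centred, with tall pot rim, low pot and jar lid on their target circles within about 2 mm. The gripper is clear of everything.

```bash
python3 -c "
from station import ctrl
print(ctrl.hand_in())"
```

```text
the job is handed in; nothing more can be done
None
```

The tray is packed as asked and handed in at about 31 s of the 115 s allowed; no verdict came back, but the last pictures showed everything upright, released and within about 2 mm of centre, with the look-alikes never handled.

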